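# Put the stacked hole saws back in their drawer holders

### The arm

A 6-joint arm with a two-finger parallel gripper is mounted at the origin on the work surface. World frame = base frame: x ahead of the robot, y to its left, z up, the work surface at z = 0. Lengths are in m, angles in rad, forces in N, time in s.
With the tool pointing down it reaches from about 0.3 to 0.75 m from the base axis. Payload 8.5 kg.
Tool frame: the origin (TCP) lies midway between the tips of the shut fingers; the grasp point (between the pads) lies 19 mm behind it; z points along the fingers, y is the line along which they close (so a half turn about z gives the same grasp; the last joint's range is limited). The gripper opens to 88 mm and grips with 3 to 60 N. Pads are 18 mm wide; open, the fingers measure 123 mm over their backs; the gripper's body (75 mm by 187 mm) begins 45 mm behind the grasp point.
Start: joints at [-1.403, 0.381, 1.297, -0, 1.464, -0.215], TCP at [0.205, -0.51, 0.239] pointing down, gripper open.
Joint ranges: [-3.11, 3.11], [-0.89, 2.33], [0.22, 2.48], [-1.42, 4.56], [0.17, 2.85], [-2.88, 2.88]. Speed limits (rad/s): [2.39, 2.39, 3.14, 3.14, 3.14, 3.14].

### API

Orientations are given as a unit quaternion [x, y, z, w].
In Python, from cell import read_state, get_image, get_calibration, finish_job gives the robot as it stands. The module is installed in compiled form; this text tells all that it offers.
- The arm moves only by the tool servo_tool, never from a script. Its argument "series" is a list of rows, each an object of numbers: "grip": the gripper's target within -1 to 1 (fully open at 1, half-way at 0, shut at -1); "tx", "ty", "tz": the shift along the world's x, y, z in mm; "spin": the turn about the world's z in rad. A call has 1 to 12 rows; each row is the pose to reach, as a shift and turn from the pose commanded when the call began; what a row does not reach only later rows make up. A row lasts 1/12 s, in which the tool goes at most 41.7 mm and 7.16 degrees, less where a joint would pass 70% of its speed; a pose out of reach is approached as far as the arm can. A call with a gripper value outside its range is refused whole. The fingers move at their own pace and stop on an object; "force" is the grip in N (left out, the last holds). Time passes only in rows, so rows that repeat a pose let the fingers close. It gives the time, the measured TCP pose, the force, the opening and the grip force at its end, in the units of the state.
- read_state(): the state, without advancing time (a new reading comes with each control period).
- get_image(name): name is "side" or "top" or "wrist"; returns (picture, depth): 420x560x3 uint8, blue, green, red; 420x560 float32, m along the optical axis (not along the pixel's ray), 0 where there is no reading.
- get_calibration(name): a dict with "fx", "fy", "cx", "cy" (pixels), "pose" (4x4, takes a point from camera to world coordinates); the wrist camera has in their place "T_tool_cam" (4x4, takes a point from camera to tool coordinates, whose origin is the TCP and whose axes are the flange's). Camera axes: x right, y up, looking along -z (the intrinsics and any distortion apply to the point x, -y, -z); pixel columns grow to the right and rows downward; lengths in m; the calibration is good to about 2 mm. A picture is of the moment at which its call begins: read the wrist's pose just before it. get_calibration takes no time and is no camera call.
- finish_job(): hands the job in; it is judged then, once.
The state is a dict: "time": time; "joint_positions": joint angles; "dq": joint speeds; "effort": joint torques, N m; "tcp_pos": TCP position; "tcp_rot": TCP orientation; "wrist_force": force on the tool from outside, world axes, zero at the start; "torque": the same for the moment, N m; "gripper_width": opening from 0.0 (shut) to 1.0 (fully open); "grip_force": force on a finger pad.
Only numpy, scipy, OpenCV 4.12 (cv2) and the standard library are available. Lean on these libraries where they do the work, as an engineer would, in place of code of your own. Each camera call takes 0.05 s, during which the arm holds its last target. There are 200 camera calls.

### The job

The five hole saws are left standing in two stacks on the drilling board. Take the stacks apart and put every saw away in the drawer tray, teeth down and fully home in the wooden holder whose round recess is made for its diameter. Lower the saws in rather than dropping them, let none topple, and leave them all standing there untouched.

Things in the scene. Friction and masses are not known exactly. Their poses are not given: they have to be found in the camera images.
- saw64_mid (a point): the 64 mm hole saw: grey steel cup, 64 mm outside diameter, 60 mm high, teeth down, flat plate with a thread hole on top. The point is its centre, 30 mm above the teeth; z along its axis, up. The five saws differ only in diameter. Stands on the 18 mm thick drilling board, 105 to 160 mm from the other stack's foot. Grip it across any diameter, at half height or above.
- saw54_mid (a point): the 54 mm hole saw: grey steel cup, 54 mm outside diameter, 60 mm high, teeth down, flat plate with a thread hole on top. The point is its centre, 30 mm above the teeth; z along its axis, up. The five saws differ only in diameter. Stands on the 18 mm thick drilling board, 105 to 160 mm from the other stack's foot. Grip it across any diameter, at half height or above.
- saw44_mid (a point): the 44 mm hole saw: grey steel cup, 44 mm outside diameter, 60 mm high, teeth down, flat plate with a thread hole on top. The point is its centre, 30 mm above the teeth; z along its axis, up. The five saws differ only in diameter. Stands on the 64 or the 54 mm saw. Grip it across any diameter, at half height or above.
- saw35_mid (a point): the 35 mm hole saw: grey steel cup, 35 mm outside diameter, 60 mm high, teeth down, flat plate with a thread hole on top. The point is its centre, 30 mm above the teeth; z along its axis, up. The five saws differ only in diameter. Stands on the 64 or the 54 mm saw. Grip it across any diameter, at half height or above.
- saw25_mid (a point): the 25 mm hole saw: grey steel cup, 25 mm outside diameter, 60 mm high, teeth down, flat plate with a thread hole on top. The point is its centre, 30 mm above the teeth; z along its axis, up. The five saws differ only in diameter. Stands on the 44 or the 35 mm saw, third in its stack. Grip it across any diameter, at half height or above.
- holder64: place of the 64 mm saw: fixed plywood block, 92 x 92 x 16 mm, with one round recess 72 mm wide and 8 mm deep, mouth flared 4 mm all round. Origin at the centre of its underside, z up: the recess floor is 8 mm above it, a seated saw's centre 38 mm. Five holders and an arbor block (no recess, arbor on it, 27 mm high) fill a low blue tray in any order, 94 mm apart, 2 rows of 3.
- holder54: place of the 54 mm saw: fixed plywood block, 92 x 92 x 16 mm, with one round recess 62 mm wide and 8 mm deep, mouth flared 4 mm all round. Origin at the centre of its underside, z up: the recess floor is 8 mm above it, a seated saw's centre 38 mm. The tray's rim is no higher than the blocks.
- holder44: place of the 44 mm saw: fixed plywood block, 92 x 92 x 16 mm, with one round recess 52 mm wide and 8 mm deep, mouth flared 4 mm all round. Origin at the centre of its underside, z up: the recess floor is 8 mm above it, a seated saw's centre 38 mm. As the other holders but for the recess width.
- holder35: place of the 35 mm saw: fixed plywood block, 92 x 92 x 16 mm, with one round recess 43 mm wide and 8 mm deep, mouth flared 4 mm all round. Origin at the centre of its underside, z up: the recess floor is 8 mm above it, a seated saw's centre 38 mm. As the other holders but for the recess width.
- holder25: place of the 25 mm saw: fixed plywood block, 92 x 92 x 16 mm, with one round recess 33 mm wide and 8 mm deep, mouth flared 4 mm all round. Origin at the centre of its underside, z up: the recess floor is 8 mm above it, a seated saw's centre 38 mm. As the other holders but for the recess width.
Things that resemble listed ones, but are neither listed nor needed, are in the scene too. What is shaped like the part that bears saw25_mid but green or yellow is not meant.

How it is judged:
At the end, for the whole second after the job is handed in: every saw stands upright (within 0.1 rad), at rest, on the floor of its own holder's recess: its axis within 8 mm of the holder's centre and its centre 35 to 41 mm above the holder's underside (horizontal distance between saw64_mid and holder64 below 0.008 m and z of saw64_mid in the frame of holder64 between 0.035 and 0.041 m and angle between each of saw64_mid, saw54_mid, saw44_mid, saw35_mid, saw25_mid's own z axis and vertical below 0.1 rad and linear speed of each of saw64, saw54, saw44, saw35, saw25 below 0.02 m/s and horizontal distance between saw54_mid and holder54 below 0.008 m and z of saw54_mid in the frame of holder54 between 0.035 and 0.041 m and horizontal distance between saw44_mid and holder44 below 0.008 m and z of saw44_mid in the frame of holder44 between 0.035 and 0.041 m and horizontal distance between saw35_mid and holder35 below 0.008 m and z of saw35_mid in the frame of holder35 between 0.035 and 0.041 m and horizontal distance between saw25_mid and holder25 below 0.008 m and z of saw25_mid in the frame of holder25 between 0.035 and 0.041 m); the robot touches nothing.
It fails at once if a saw topples (leans more than 40 degrees) (angle between any of saw64_mid, saw54_mid, saw44_mid, saw35_mid, saw25_mid's own z axis and vertical above 0.7 rad).
It fails at once if a saw is dropped (free of the fingers and faster than 0.7 m/s, as after a fall of 25 mm) ((linear speed of saw64 above 0.7 m/s and contact force between the fingers and saw64 below 0.05 N) or (linear speed of saw54 above 0.7 m/s and contact force between the fingers and saw54 below 0.05 N) or (linear speed of saw44 above 0.7 m/s and contact force between the fingers and saw44 below 0.05 N) or (linear speed of saw35 above 0.7 m/s and contact force between the fingers and saw35 below 0.05 N) or (linear speed of saw25 above 0.7 m/s and contact force between the fingers and saw25 below 0.05 N)).
It also fails if it takes over 134 s, if anything falls off the work surface, if the arm or the gripper's body presses on something with over 40 N, if the wrist force passes 120 N, or if a joint passes its speed limit or range.

## Working session

There is one attempt and no reset: what is moved stays moved. The work goes in short steps, Python scripts to look and compute and a tool call to move; the robot and the scene stay as the last step left them, time stands still between calls to the robot, and variables do not carry over. Pictures are saved under pics/ and viewed, at most 14 in all, crops included, and the job is handed in when it is done.

Besides the shell and the picture viewer there is one more tool, called after "Call:" as name(argument=value, ...), one argument or row to a line, values as JSON. servo_tool: Moves the arm, as the interface text tells. Its arguments: {"type":"object","properties":{"series":{"type":"array"},"force":{"type":"number"}},"required":["series"]}

```bash
mkdir -p pics; cat > h.py <<'E'
import numpy as np, cv2
from cell import *
from scipy.spatial.transform import Rotation as R
def cam(name):
    c=get_calibration(name)
    s=read_state()
    im,d=get_image(name)
    if 'pose' in c: P=np.array(c['pose'])
    else:
        T=np.eye(4);T[:3,:3]=R.from_quat(s['tcp_rot']).as_matrix();T[:3,3]=s['tcp_pos'];P=T@np.array(c['T_tool_cam'])
    return im,d,c,P
def cloud(d,c,P):
    v,u=np.indices(d.shape)
    X=np.stack([(u-c['cx'])/c['fx']*d,-(v-c['cy'])/c['fy']*d,-d],-1)
    return X@P[:3,:3].T+P[:3,3]
def ray(u,v,z,c,P):
    r=P[:3,:3]@np.array([(u-c['cx'])/c['fx'],-(v-c['cy'])/c['fy'],-1]);o=P[:3,3]
    return o+r*(z-o[2])/r[2]
E
python3 - <<'E'
from h import *
for n in('top','side','wrist'):
    im,d,c,P=cam(n);cv2.imwrite(f'pics/{n}0.png',im);np.savez(f'{n}0.npz',im=im,d=d,P=P)
    print(n,{k:v for k,v in c.items() if k not in('pose',)},P.round(3).tolist())
print(read_state())
E
```

```text
top {'fx': 487.7944763139338, 'fy': 487.7944763139338, 'cx': 278.68191683154873, 'cy': 207.04419557963303} [[-0.003, 0.992, -0.13, 0.386], [-1.0, -0.0, 0.018, 0.011], [0.017, 0.13, 0.991, 1.13], [0.0, 0.0, 0.0, 1.0]]
side {'fx': 397.01272036875065, 'fy': 397.01272036875065, 'cx': 279.6376807041376, 'cy': 214.98437218411343} [[-0.989, 0.065, -0.134, 0.416], [-0.149, -0.508, 0.849, 0.645], [-0.013, 0.859, 0.512, 0.525], [0.0, 0.0, 0.0, 1.0]]
wrist {'fx': 325.13920433916326, 'fy': 325.13920433916326, 'cx': 280.2670889959672, 'cy': 209.55149385307348, 'T_tool_cam': array([[-7.70589727e-05,  9.51414224e-01,  3.07913899e-01,
         7.99641585e-02],
       [ 9.99999860e-01, -8.77259816e-05,  5.21323361e-04,
         8.56668771e-04],
       [ 5.23006510e-04,  3.07913896e-01, -9.51414084e-01,
        -1.45587313e-01],
       [ 0.00000000e+00,  0.00000000e+00,  0.00000000e+00,
         1.00000000e+00]])} [[0.373, 0.882, 0.286, 0.28], [-0.928, 0.356, 0.113, -0.481], [-0.002, -0.308, 0.951, 0.384], [0.0, 0.0, 0.0, 1.0]]
{'time': 0.15, 'joint_positions': array([-1.40329518e+00,  3.81063417e-01,  1.29799594e+00, -2.19608673e-05,
        1.46359382e+00, -2.15319727e-01]), 'dq': array([-0.00109058, -0.00299803, -0.00281618,  0.0001707 , -0.00055609,
       -0.00020741]), 'effort': array([ 2.01604198e-03, -4.38078403e+01, -2.24615979e+01,  7.13538215e-02,
        3.43644898e-02, -9.36135666e-05]), 'tcp_pos': array([ 0.20539547, -0.5099977 ,  0.23829829]), 'tcp_rot': array([ 9.81736522e-01,  1.90244896e-01,  1.76324174e-06, -5.30367942e-04]), 'wrist_force': array([-0.13075729,  0.00718363, -1.13234988]), 'torque': array([ 0.00959786,  0.05111806, -0.00158006]), 'grip_force': 0.0, 'gripper_width': 0.9986320126716991}
```

View pics/top0.png

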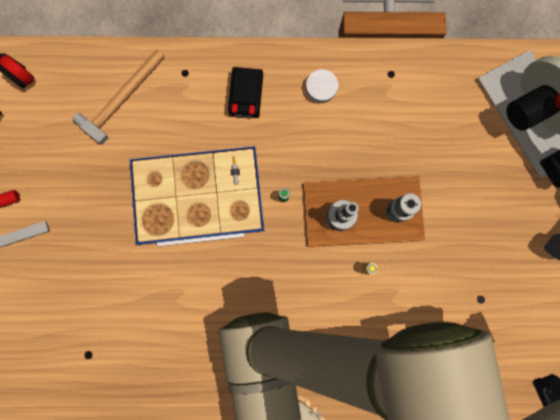

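View pics/side0.png

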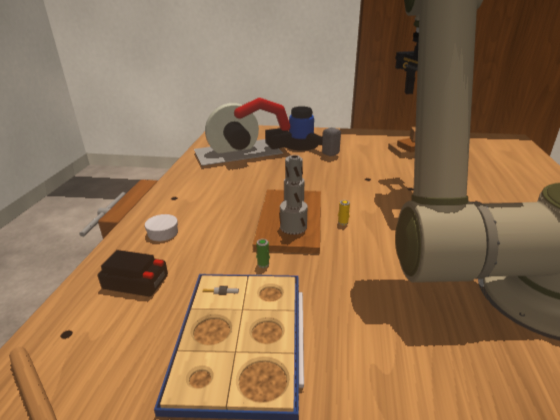

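The top view shows the tray with recesses at about (155,178), (195,174), (157,219), (199,214) and (240,210). The arbor is at (236,170). The stacks are at (343,212), three high, and (405,207). The side view shows the three-high stack at (293,200), hiding the other one.

```bash
python3 - <<'E'
from h import *
c=get_calibration('top');f=np.load('top0.npz');d=f['d'];im=f['im'];P=f['P'];X=cloud(d,c,P)
print('table z',np.median(X[120:140,300:400,2]),'board',np.median(X[225:240,315:420,2]),'holders',np.median(X[150:235,140:255,2]))
# stack tops
for u0,u1 in((320,370),(380,430)):
    Q=X[185:240,u0:u1].reshape(-1,3);z=Q[:,2]
    print('levels',np.histogram(z,bins=np.arange(0,.23,.01))[0])
    for lo,hi in((.07,.085),(.13,.145),(.19,.205)):
        m=(z>lo)&(z<hi)
        if m.sum()>15:
            q=Q[m];(cx,cy),r=cv2.minEnclosingCircle((q[:,:2]*1000).astype(np.float32));print(lo,m.sum(),q.mean(0).round(4),cx,cy,2*r)
for name,(a,b,e,g) in dict(green=(180,212,272,296),yellow=(258,280,360,382)).items():
    q=X[a:b,e:g].reshape(-1,3);q=q[q[:,2]>.02];print(name,len(q),q.mean(0).round(3),q[:,2].max())
# recesses
hsv=cv2.cvtColor(im,cv2.COLOR_BGR2HSV);roi=hsv[140:250,125:270]
blu=cv2.inRange(hsv,(100,80,30),(130,255,255));blu[:140]=0;blu[250:]=0;blu[:,:125]=0;blu[:,270:]=0
pts=cv2.findNonZero(blu);(rc)=cv2.minAreaRect(pts);print(rc)
box=cv2.boxPoints(rc);print([ray(u,v,.016,c,P)[:2].round(4).tolist() for u,v in box])
print('tray ctr',ray(*rc[0],.016,c,P).round(4))
g=roi[...,2];print(np.percentile(g,[5,25,50,75,95]))
m=np.zeros(im.shape[:2],np.uint8);m[152:236,137:258]=(hsv[152:236,137:258,2]<185)*255
m=cv2.morphologyEx(cv2.morphologyEx(m,cv2.MORPH_OPEN,np.ones((3,3))),cv2.MORPH_CLOSE,np.ones((7,7)))
for k in cv2.findContours(m,0,2)[0]:
    if cv2.contourArea(k)>60:
        q=np.array([ray(u,v,.016,c,P)[:2]*1000 for u,v in k[:,0]],np.float32)
        e=cv2.fitEllipse(q);print('recess',np.round(e[0],1),np.round(e[1],1))
E
```

```text
table z -0.00055332282893783 board 0.017342455052149264 holders 0.015344354810539862
levels [   0 1786  180   15   17   21   13  342   16   16    9   15   14   94
   13    8   13    8   17  129    3    0]
0.07 355 [ 0.5031 -0.1403  0.0765] 508.14697265625 -146.2538299560547 64.40816497802734
0.13 101 [ 0.5029 -0.138   0.136 ] 505.9455871582031 -144.13552856445312 34.924774169921875
0.19 132 [ 0.506  -0.1456  0.1964] 507.0163269042969 -146.07333374023438 25.907644271850586
levels [ 159 1442  173   27   26   31   27  104   34   21   29   24   30  347
   13    0    0    0    0    0    0    0]
0.07 119 [ 0.5126 -0.2696  0.0763] 521.6873779296875 -279.57440185546875 54.52665328979492
0.13 360 [ 0.5224 -0.2769  0.1367] 522.2791137695312 -277.86346435546875 45.256473541259766
green 126 [ 0.552 -0.018  0.071] 1.1298482183477447
yellow 141 [ 0.39  -0.206  0.061] 1.1298482183477447
((195.14617919921875, 195.276611328125), (84.12893676757812, 127.99964141845703), 83.73651123046875)
[[0.6412, 0.3434], [0.675, 0.0486], [0.4789, 0.0269], [0.4475, 0.3154]]
tray ctr [0.5595 0.184  0.016 ]
[117.45 188.   209.   232.   241.  ]
recess [474.6  83.9] [  9.  131.7]
recess [504.3 267.3] [64.7 68.5]
recess [514.6 175.1] [43.7 51. ]
recess [523.2  79.2] [34.7 41.9]
recess [597.8 278.3] [27.9 33.5]
recess [611.6  93.3] [19.5 45.9]
recess [636.   45.1] [10.5 68.6]
recess [615.9 244.2] [ 86.2 193.5]
```

```bash
python3 -c "
import cv2;a=cv2.imread('pics/top0.png')[140:250,120:440];cv2.imwrite('pics/z.png',cv2.resize(a,(800,275),interpolation=3))"
```

```text
(no output)
```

View pics/z.png

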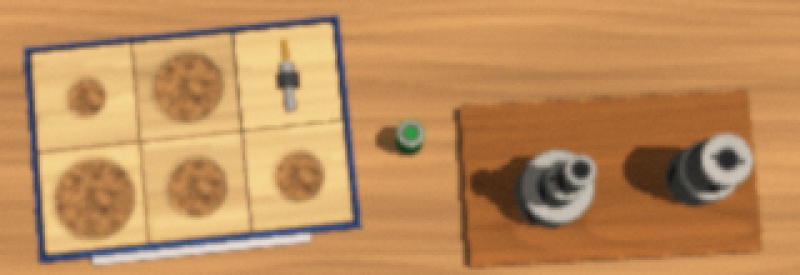

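The four recesses I measured fit the 94 mm grid: 64 at (504,267), 44 at (514,175), 35 at (523,79), 25 at (598,278). That puts 54 at (607,184). The 64/35/25 stack is at (507,-146) and the 54/44 stack at (522,-278). I'll go above the first stack.

Call:
servo_tool(
  series=[
    {"grip": 0.3, "tx": 26, "ty": 30, "tz": 42},
    {"grip": 0.3, "tx": 52, "ty": 60, "tz": 42},
    {"grip": 0.3, "tx": 78, "ty": 92, "tz": 42},
    {"grip": 0.3, "tx": 104, "ty": 124, "tz": 42},
    {"grip": 0.3, "tx": 130, "ty": 156, "tz": 42},
    {"grip": 0.3, "tx": 156, "ty": 188, "tz": 42},
    {"grip": 0.3, "tx": 182, "ty": 220, "tz": 42},
    {"grip": 0.3, "tx": 208, "ty": 252, "tz": 42},
    {"grip": 0.3, "tx": 234, "ty": 284, "tz": 42},
    {"grip": 0.3, "tx": 260, "ty": 316, "tz": 42},
    {"grip": 0.3, "tx": 285, "ty": 345, "tz": 42},
    {"grip": 0.3, "tx": 302, "ty": 364, "tz": 42},
  ],
  force=20,
)

```text
invalid input
```

Call:
servo_tool(
  series=[
    {"grip": 0.3},
    {"grip": 0.3},
    {"grip": 0.3},
  ],
)

```text
invalid input
```

```bash
cat >> h.py <<'E'
def tops(X,zt,cen,rad,tol=.006):
    m=(abs(X[...,2]-zt)<tol)&(np.hypot(X[...,0]-cen[0],X[...,1]-cen[1])<rad)
    q=X[m]
    if len(q)<10: return None
    (a,b),r=cv2.minEnclosingCircle((q[:,:2]*1000).astype(np.float32))
    return m.sum(),round(a,1),round(b,1),round(2*r,1),round(float(np.median(q[:,2])),4)
E
python3 - <<'E'
from h import *
im,d,c,P=cam('wrist');cv2.imwrite('pics/w1.png',im);X=cloud(d,c,P)
print(read_state()['tcp_pos'],read_state()['gripper_width'])
A=(.507,-.146);B=(.522,-.278)
print(tops(X,.198,A,.03),tops(X,.138,A,.035),tops(X,.078,A,.05))
print(tops(X,.138,B,.04),tops(X,.078,B,.045))
E
```

```text
[ 0.20539626 -0.51003502  0.23841233] 1.000121821436966
None None None
None None
```

View pics/w1.png

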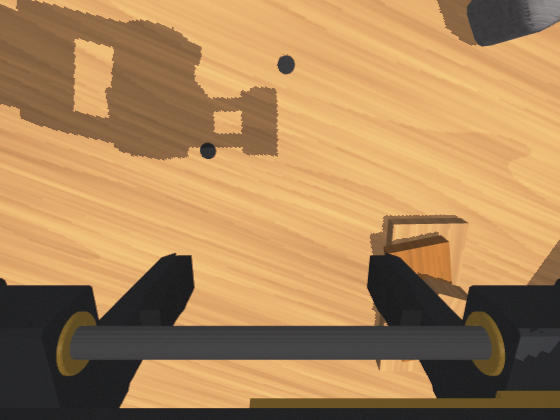

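The arm did not move: the wrist view still shows bare table between the fingers. Both calls were refused, probably because each row needs every field, so I'll send them all.

Call:
servo_tool(
  series=[
    {"grip": 0.3, "tx": 26, "ty": 30, "tz": 42, "spin": 0},
    {"grip": 0.3, "tx": 52, "ty": 60, "tz": 42, "spin": 0},
    {"grip": 0.3, "tx": 78, "ty": 92, "tz": 42, "spin": 0},
    {"grip": 0.3, "tx": 104, "ty": 124, "tz": 42, "spin": 0},
    {"grip": 0.3, "tx": 130, "ty": 156, "tz": 42, "spin": 0},
    {"grip": 0.3, "tx": 156, "ty": 188, "tz": 42, "spin": 0},
    {"grip": 0.3, "tx": 182, "ty": 220, "tz": 42, "spin": 0},
    {"grip": 0.3, "tx": 208, "ty": 252, "tz": 42, "spin": 0},
    {"grip": 0.3, "tx": 234, "ty": 284, "tz": 42, "spin": 0},
    {"grip": 0.3, "tx": 260, "ty": 316, "tz": 42, "spin": 0},
    {"grip": 0.3, "tx": 285, "ty": 345, "tz": 42, "spin": 0},
    {"grip": 0.3, "tx": 302, "ty": 364, "tz": 42, "spin": 0},
  ],
  force=20,
)

```text
time: 1.2
tcp_pos: [0.5088, -0.1432, 0.2807]
tcp_rot: [0.982, 0.191, 0.0, -0.0]
wrist_force: [0.2, -0.1, -0.7]
gripper_width: 0.652
grip_force: 0.0
```

Call:
servo_tool(
  series=[
    {"grip": 0.3, "tx": 0, "ty": 0, "tz": 0, "spin": 0},
    {"grip": 0.3, "tx": 0, "ty": 0, "tz": 0, "spin": 0},
    {"grip": 0.3, "tx": 0, "ty": 0, "tz": 0, "spin": 0},
  ],
)

```text
time: 1.45
tcp_pos: [0.5071, -0.1465, 0.2806]
tcp_rot: [0.982, 0.19, -0.0, -0.0]
wrist_force: [0.1, -1.5, -0.5]
gripper_width: 0.654
grip_force: 0.0
```

```bash
python3 - <<'E'
from h import *
im,d,c,P=cam('wrist');cv2.imwrite('pics/w2.png',im);X=cloud(d,c,P)
print(read_state()['tcp_pos'],read_state()['gripper_width'])
A=(.507,-.146);B=(.522,-.278)
print(tops(X,.198,A,.03),tops(X,.138,A,.035),tops(X,.078,A,.05))
print(tops(X,.138,B,.04),tops(X,.078,B,.045))
E
```

```text
[ 0.50686512 -0.1469361   0.2806857 ] 0.6505210169203309
(np.int64(842), 506.7, -146.2, 25.4, 0.1974) (np.int64(421), 506.7, -144.2, 35.0, 0.1369) (np.int64(1342), 508.2, -146.0, 64.0, 0.0771)
(np.int64(1587), 523.5, -277.5, 44.6, 0.1372) (np.int64(422), 522.9, -279.1, 53.8, 0.0767)
```

View pics/w2.png

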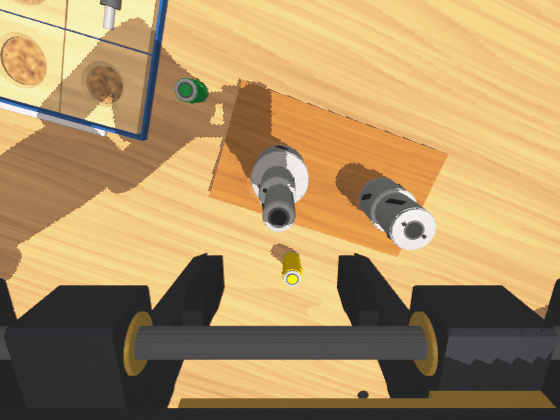

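The wrist view has the 25 saw's top at (279,216), and the depths agree with the top view to within 1–2 mm. I'll lower and grip the 25.

Call:
servo_tool(
  series=[
    {"grip": 0.3, "tx": 0, "ty": 1, "tz": -30, "spin": 0},
    {"grip": 0.3, "tx": 0, "ty": 1, "tz": -60, "spin": 0},
    {"grip": 0.3, "tx": 0, "ty": 1, "tz": -90, "spin": 0},
    {"grip": 0.3, "tx": 0, "ty": 1, "tz": -110, "spin": 0},
    {"grip": 0.3, "tx": 0, "ty": 1, "tz": -121, "spin": 0},
    {"grip": 0.3, "tx": 0, "ty": 1, "tz": -123, "spin": 0},
    {"grip": 0.3, "tx": 0, "ty": 1, "tz": -123, "spin": 0},
    {"grip": -0.2, "tx": 0, "ty": 1, "tz": -123, "spin": 0},
    {"grip": -0.6, "tx": 0, "ty": 1, "tz": -123, "spin": 0},
    {"grip": -1, "tx": 0, "ty": 1, "tz": -123, "spin": 0},
    {"grip": -1, "tx": 0, "ty": 1, "tz": -123, "spin": 0},
    {"grip": -1, "tx": 0, "ty": 1, "tz": -123, "spin": 0},
  ],
  force=25,
)

```text
time: 2.5
tcp_pos: [0.5075, -0.1452, 0.1581]
tcp_rot: [0.982, 0.19, 0.0, 0.0]
wrist_force: [0.7, 0.2, 0.2]
gripper_width: 0.299
grip_force: 0.0
```

Call:
servo_tool(
  series=[
    {"grip": -1, "tx": 0, "ty": 0, "tz": 0, "spin": 0},
    {"grip": -1, "tx": 0, "ty": 0, "tz": 0, "spin": 0},
  ],
)

```text
time: 2.67
tcp_pos: [0.5076, -0.1452, 0.1581]
tcp_rot: [0.982, 0.19, 0.0, 0.0]
wrist_force: [-0.5, 1.0, 3.0]
gripper_width: 0.277
grip_force: 25.0
```

Call:
servo_tool(
  series=[
    {"grip": -1, "tx": 0, "ty": 0, "tz": 6, "spin": 0},
    {"grip": -1, "tx": 0, "ty": 0, "tz": 20, "spin": 0},
    {"grip": -1, "tx": 0, "ty": 0, "tz": 45, "spin": 0},
    {"grip": -1, "tx": 0, "ty": 25, "tz": 70, "spin": 0},
    {"grip": -1, "tx": -3, "ty": 60, "tz": 85, "spin": 0},
    {"grip": -1, "tx": -7, "ty": 98, "tz": 95, "spin": 0},
    {"grip": -1, "tx": -12, "ty": 136, "tz": 100, "spin": 0},
    {"grip": -1, "tx": -17, "ty": 174, "tz": 100, "spin": 0},
    {"grip": -1, "tx": -22, "ty": 212, "tz": 100, "spin": 0},
    {"grip": -1, "tx": -26, "ty": 250, "tz": 100, "spin": 0},
    {"grip": -1, "tx": -28, "ty": 285, "tz": 100, "spin": 0},
    {"grip": -1, "tx": -28, "ty": 300, "tz": 100, "spin": 0},
  ],
)

```text
time: 3.67
tcp_pos: [0.4783, 0.1583, 0.2582]
tcp_rot: [0.981, 0.192, 0.0, -0.0]
wrist_force: [-0.5, -0.4, -0.5]
gripper_width: 0.278
grip_force: 25.0
```

Call:
servo_tool(
  series=[
    {"grip": -1, "tx": 0, "ty": 0, "tz": 0, "spin": 0},
    {"grip": -1, "tx": 0, "ty": 0, "tz": 0, "spin": 0},
    {"grip": -1, "tx": 0, "ty": 0, "tz": 0, "spin": 0},
  ],
)

```text
time: 3.92
tcp_pos: [0.4795, 0.154, 0.2578]
tcp_rot: [0.982, 0.19, -0.0, 0.0]
wrist_force: [0.4, -0.1, 0.5]
gripper_width: 0.275
grip_force: 25.0
```

```bash
python3 - <<'E'
from h import *
im,d,c,P=cam('wrist');cv2.imwrite('pics/w3.png',im);X=cloud(d,c,P);np.savez('w3.npz',im=im,d=d,P=P)
print(read_state()['tcp_pos'],read_state()['gripper_width'])
for n,(x,y) in dict(h64=(504.3,267.3),h44=(514.3,174.5),h35=(523.2,79.5),h25=(597.8,277.5),h54=(607.3,183.5)).items():
    q=X[(np.hypot(X[...,0]-x/1e3,X[...,1]-y/1e3)<.043)]
    f=q[abs(q[:,2]-.008)<.0025]
    print(n,len(q),np.percentile(q[:,2],[5,50,95]).round(4))
    if len(f)>20:
        (a,b),r=cv2.minEnclosingCircle((f[:,:2]*1000).astype(np.float32)); print('   floor',len(f),(f[:,:2].mean(0)*1000).round(1),round(a,1),round(b,1),'d',round(2*r,1))
E
```

```text
[0.47956707 0.15378231 0.25776687] 0.2771382518314979
h64 4848 [0.0089 0.0107 0.019 ]
   floor 2206 [504.4 271.9] 503.9 266.1 d 83.4
h44 50030 [0.017  0.3395 0.3561]
   floor 1129 [514.6 178. ] 514.2 178.1 d 51.9
h35 9720 [0.01  0.325 0.355]
   floor 747 [524.5  84. ] 524.3 84.0 d 42.9
h25 5026 [0.0095 0.0172 0.0188]
   floor 603 [598.2 281.4] 598.6 266.2 d 63.7
h54 5409 [0.0089 0.0121 0.0184]
   floor 2044 [608.5 188.3] 608.0 188.3 d 62.0
```

View pics/w3.png

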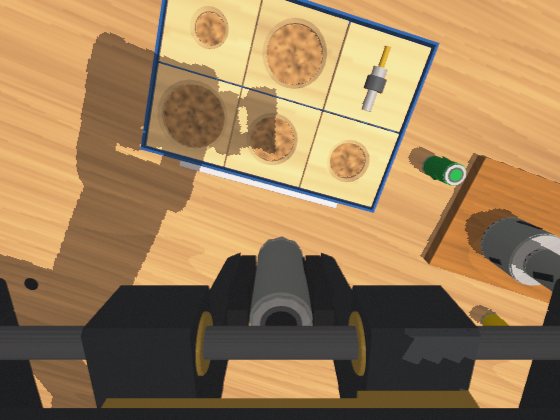

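The wrist view shows the recesses at (210,27), (295,54), (193,115), (273,138) and (349,160). The measured widths are 52, 43 and 62 mm as specified, but y differs by 3–4 mm from the top camera. I'll check that against the top camera's depth.

```bash
python3 - <<'E'
from h import *
c=get_calibration('top');f=np.load('top0.npz');Xt=cloud(f['d'],c,f['P'])
c=get_calibration('wrist');f=np.load('w3.npz');Xw=cloud(f['d'],c,f['P'])
for nm,X,dz in(('top',Xt,-.0006),('w',Xw,.0012)):
  for n,(x,y,r) in dict(h64=(504.3,269,36),h44=(514.3,176.5,26),h35=(524,81.5,21.5),h25=(597.8,279.5,16.5),h54=(607.5,186,31)).items():
    m=(np.hypot(X[...,0]-x/1e3,X[...,1]-y/1e3)<(r+8)/1e3)&(abs(X[...,2]-.008-dz)<.002)
    q=X[m]
    if len(q)>10:
        (a,b),R2=cv2.minEnclosingCircle((q[:,:2]*1000).astype(np.float32)); print(nm,n,len(q),(q[:,:2].mean(0)*1000).round(1),round(a,1),round(b,1),round(2*R2,1))
E
```

```text
top h64 425 [503.7 271.2] 504.7 271.6 72.3
top h44 196 [514.3 178.1] 517.0 178.5 56.0
top h35 143 [526.1  84.7] 525.2 84.4 42.9
top h25 84 [598.8 281.9] 598.9 282.4 33.4
top h54 287 [608.8 188.5] 608.6 189.2 62.9
w h64 2877 [504.6 272.3] 503.6 266.5 82.5
w h44 1425 [514.7 178. ] 514.4 178.0 52.2
w h35 915 [524.6  84. ] 524.4 84.0 42.9
w h25 740 [597.9 282.3] 597.7 282.1 32.9
w h54 2538 [608.6 188.5] 607.9 188.3 62.0
```

Both cameras now agree to about 1 mm: 64 (504.3,271.8), 44 (514.4,178.1), 35 (524.4,84.1), 25 (598.2,282), 54 (608.2,188.4). I'll place the 25.

Call:
servo_tool(
  series=[
    {"grip": -1, "tx": 20, "ty": 22, "tz": -10, "spin": 0},
    {"grip": -1, "tx": 46, "ty": 50, "tz": -40, "spin": 0},
    {"grip": -1, "tx": 72, "ty": 78, "tz": -70, "spin": 0},
    {"grip": -1, "tx": 98, "ty": 106, "tz": -100, "spin": 0},
    {"grip": -1, "tx": 114, "ty": 123, "tz": -130, "spin": 0},
    {"grip": -1, "tx": 119.5, "ty": 128.5, "tz": -160, "spin": 0},
    {"grip": -1, "tx": 119.5, "ty": 128.5, "tz": -185, "spin": 0},
    {"grip": -1, "tx": 119.5, "ty": 128.5, "tz": -200, "spin": 0},
    {"grip": -1, "tx": 119.5, "ty": 128.5, "tz": -206, "spin": 0},
    {"grip": -1, "tx": 119.5, "ty": 128.5, "tz": -206, "spin": 0},
    {"grip": -1, "tx": 119.5, "ty": 128.5, "tz": -206, "spin": 0},
    {"grip": -1, "tx": 119.5, "ty": 128.5, "tz": -206, "spin": 0},
  ],
)

```text
time: 4.97
tcp_pos: [0.5999, 0.283, 0.0537]
tcp_rot: [0.982, 0.19, 0.002, -0.0]
wrist_force: [-0.1, 0.5, -0.0]
gripper_width: 0.279
grip_force: 25.0
```

Call:
servo_tool(
  series=[
    {"grip": -1, "tx": -1, "ty": 0, "tz": -6, "spin": 0},
    {"grip": -1, "tx": -1, "ty": 0, "tz": -12, "spin": 0},
    {"grip": -1, "tx": -1, "ty": 0, "tz": -17, "spin": 0},
    {"grip": -1, "tx": -1, "ty": 0, "tz": -20, "spin": 0},
    {"grip": -1, "tx": -1, "ty": 0, "tz": -22, "spin": 0},
    {"grip": -1, "tx": -1, "ty": 0, "tz": -23, "spin": 0},
    {"grip": -1, "tx": -1, "ty": 0, "tz": -23, "spin": 0},
  ],
)

```text
time: 5.55
tcp_pos: [0.5979, 0.2834, 0.0301]
tcp_rot: [0.982, 0.19, 0.0, 0.0]
wrist_force: [-4.8, -1.1, 9.4]
gripper_width: 0.273
grip_force: 25.0
```

```bash
python3 - <<'E'
from h import *
for n in('wrist','side'):
    im,d,c,P=cam(n);X=cloud(d,c,P)
    if n=='wrist': a=im[140:420,160:420]
    else: a=im[300:420,150:350]
    cv2.imwrite(f'pics/p_{n}.png',cv2.resize(a,None,fx=2 if n=='wrist' else 3,fy=2 if n=='wrist' else 3,interpolation=2))
E
```

```text
(no output)
```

View pics/p_wrist.png

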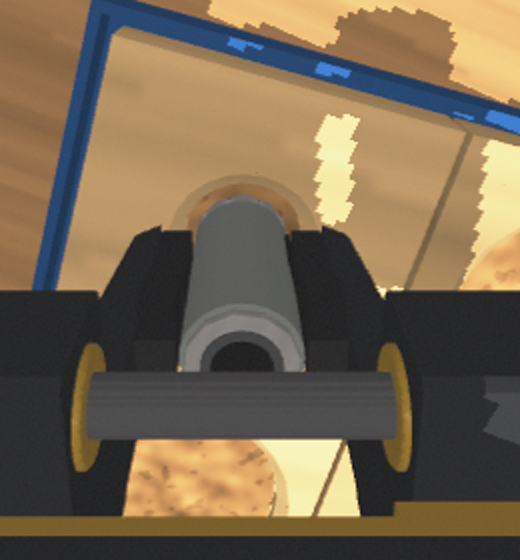

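The crop shows the 25 saw centred inside the recess's flare ring, with equal gaps left and right, so it is resting on the floor. I'll release it and lift away.

Call:
servo_tool(
  series=[
    {"grip": -0.35, "tx": 0, "ty": 0, "tz": 0.5, "spin": 0},
    {"grip": -0.2, "tx": 0, "ty": 0, "tz": 0.5, "spin": 0},
    {"grip": 0, "tx": 0, "ty": 0, "tz": 0.5, "spin": 0},
    {"grip": 0, "tx": 0, "ty": 0, "tz": 0.5, "spin": 0},
    {"grip": 0, "tx": 0, "ty": 0, "tz": 20, "spin": 0},
    {"grip": 0, "tx": 0, "ty": 0, "tz": 50, "spin": 0},
    {"grip": 0.2, "tx": 0, "ty": 0, "tz": 85, "spin": 0},
    {"grip": 0.4, "tx": -5, "ty": -10, "tz": 120, "spin": 0},
    {"grip": 0.6, "tx": -15, "ty": -40, "tz": 145, "spin": 0},
    {"grip": 0.6, "tx": -25, "ty": -75, "tz": 165, "spin": 0},
    {"grip": 0.6, "tx": -35, "ty": -110, "tz": 175, "spin": 0},
    {"grip": 0.6, "tx": -40, "ty": -130, "tz": 175, "spin": 0},
  ],
)

```text
time: 6.65
tcp_pos: [0.5578, 0.1509, 0.2064]
tcp_rot: [0.982, 0.19, 0.002, 0.001]
wrist_force: [0.8, -0.7, -0.3]
gripper_width: 0.801
grip_force: 0.0
```

```bash
python3 - <<'E'
from h import *
im,d,c,P=cam('top');X=cloud(d,c,P)
print(read_state()['tcp_pos'])
print(tops(X,.068,(.598,.282),.03))
E
```

```text
[0.55729519 0.14877312 0.20525977]
None
```

Call:
servo_tool(
  series=[
    {"grip": 0.6, "tx": -2, "ty": -20, "tz": 5, "spin": 0},
    {"grip": 0.6, "tx": -5, "ty": -58, "tz": 15, "spin": 0},
    {"grip": 0.6, "tx": -8, "ty": -97, "tz": 15, "spin": 0},
    {"grip": 0.6, "tx": -11, "ty": -136, "tz": 15, "spin": 0},
    {"grip": 0.6, "tx": -14, "ty": -175, "tz": 15, "spin": 0},
    {"grip": 0.6, "tx": -17, "ty": -214, "tz": 15, "spin": 0},
    {"grip": 0.6, "tx": -20, "ty": -253, "tz": 15, "spin": 0},
    {"grip": 0.6, "tx": -23, "ty": -292, "tz": 15, "spin": 0},
    {"grip": 0.6, "tx": -27, "ty": -331, "tz": 15, "spin": 0},
    {"grip": 0.6, "tx": -31, "ty": -370, "tz": 15, "spin": 0},
    {"grip": 0.6, "tx": -34, "ty": -405, "tz": 15, "spin": 0},
    {"grip": 0.6, "tx": -35, "ty": -430, "tz": 15, "spin": 0},
  ],
)

```text
time: 7.7
tcp_pos: [0.5223, -0.2796, 0.2183]
tcp_rot: [0.982, 0.189, -0.0, 0.0]
wrist_force: [0.7, 0.1, 0.7]
gripper_width: 0.799
grip_force: 0.0
```

Call:
servo_tool(
  series=[
    {"grip": 0.6, "tx": 0, "ty": 0, "tz": 0, "spin": 0},
    {"grip": 0.6, "tx": 0, "ty": 0, "tz": 0, "spin": 0},
    {"grip": 0.6, "tx": 0, "ty": 0, "tz": 0, "spin": 0},
  ],
)

```text
time: 7.95
tcp_pos: [0.5231, -0.2758, 0.2185]
tcp_rot: [0.982, 0.19, -0.0, -0.0]
wrist_force: [0.3, 1.2, 0.5]
gripper_width: 0.8
grip_force: 0.0
```

```bash
python3 - <<'E'
from h import *
im,d,c,P=cam('top');X=cloud(d,c,P)
print(tops(X,.068,(.598,.282),.03))
A=(.507,-.146)
print(read_state()['tcp_pos'],read_state()['tcp_rot'])
print(tops(X,.138,A,.035),tops(X,.078,A,.05))
im,d,c,P=cam('wrist');X=cloud(d,c,P);B=(.522,-.278)
print(tops(X,.138,B,.04),tops(X,.078,B,.045),tops(X,.138,A,.035),tops(X,.078,A,.05))
E
```

```text
(np.int64(104), 596.3, 281.9, 27.3, 0.068)
[ 0.52316876 -0.27545736  0.21866291] [ 9.81626936e-01  1.90810081e-01 -4.60842495e-05 -2.64915871e-04]
(np.int64(224), 506.3, -144.3, 35.5, 0.1366) (np.int64(372), 507.5, -146.2, 64.2, 0.0764)
(np.int64(2585), 523.5, -277.9, 44.6, 0.1373) (np.int64(508), 523.1, -279.6, 53.8, 0.0769) (np.int64(1931), 506.7, -144.1, 35.9, 0.1373) (np.int64(2372), 508.2, -146.2, 64.7, 0.0772)
```

The 25 is home, with its top at z = 0.068. Next I'll grip the 44.

Call:
servo_tool(
  series=[
    {"grip": 0.6, "tx": 0, "ty": -2.3, "tz": -30, "spin": 0},
    {"grip": 0.6, "tx": 0, "ty": -2.3, "tz": -60, "spin": 0},
    {"grip": 0.6, "tx": 0, "ty": -2.3, "tz": -90, "spin": 0},
    {"grip": 0.6, "tx": 0, "ty": -2.3, "tz": -110, "spin": 0},
    {"grip": 0.6, "tx": 0, "ty": -2.3, "tz": -119, "spin": 0},
    {"grip": 0.6, "tx": 0, "ty": -2.3, "tz": -121, "spin": 0},
    {"grip": 0.6, "tx": 0, "ty": -2.3, "tz": -121, "spin": 0},
    {"grip": 0.3, "tx": 0, "ty": -2.3, "tz": -121, "spin": 0},
    {"grip": 0, "tx": 0, "ty": -2.3, "tz": -121, "spin": 0},
    {"grip": -0.5, "tx": 0, "ty": -2.3, "tz": -121, "spin": 0},
    {"grip": -1, "tx": 0, "ty": -2.3, "tz": -121, "spin": 0},
    {"grip": -1, "tx": 0, "ty": -2.3, "tz": -121, "spin": 0},
  ],
  force=30,
)

```text
time: 9.05
tcp_pos: [0.5231, -0.2791, 0.0984]
tcp_rot: [0.982, 0.19, 0.0, 0.0]
wrist_force: [-0.5, 1.7, 2.4]
gripper_width: 0.493
grip_force: 30.0
```

Call:
servo_tool(
  series=[
    {"grip": -1, "tx": 0, "ty": 0, "tz": 0, "spin": 0},
    {"grip": -1, "tx": 0, "ty": 0, "tz": 0, "spin": 0},
  ],
)

```text
time: 9.22
tcp_pos: [0.5231, -0.2791, 0.0984]
tcp_rot: [0.982, 0.19, 0.0, 0.0]
wrist_force: [-0.4, 1.4, 7.3]
gripper_width: 0.49
grip_force: 30.0
```

Call:
servo_tool(
  series=[
    {"grip": -1, "tx": 0, "ty": 0, "tz": 6, "spin": 0},
    {"grip": -1, "tx": 0, "ty": 0, "tz": 22, "spin": 0},
    {"grip": -1, "tx": 0, "ty": 0, "tz": 50, "spin": 0},
    {"grip": -1, "tx": 0, "ty": 10, "tz": 82, "spin": 0},
    {"grip": -1, "tx": 0, "ty": 38, "tz": 102, "spin": 0},
    {"grip": -1, "tx": -1, "ty": 75, "tz": 108, "spin": 0},
    {"grip": -1, "tx": -2, "ty": 113, "tz": 110, "spin": 0},
    {"grip": -1, "tx": -3, "ty": 151, "tz": 110, "spin": 0},
    {"grip": -1, "tx": -4, "ty": 189, "tz": 110, "spin": 0},
    {"grip": -1, "tx": -5, "ty": 227, "tz": 110, "spin": 0},
    {"grip": -1, "tx": -6, "ty": 265, "tz": 110, "spin": 0},
    {"grip": -1, "tx": -7, "ty": 303, "tz": 110, "spin": 0},
  ],
)

```text
time: 10.22
tcp_pos: [0.5154, 0.0258, 0.2079]
tcp_rot: [0.982, 0.19, -0.0, -0.0]
wrist_force: [0.2, -0.0, -1.6]
gripper_width: 0.488
grip_force: 30.0
```

Call:
servo_tool(
  series=[
    {"grip": -1, "tx": 0, "ty": 38, "tz": -5, "spin": 0},
    {"grip": -1, "tx": -1, "ty": 76, "tz": -20, "spin": 0},
    {"grip": -1, "tx": -2, "ty": 112, "tz": -45, "spin": 0},
    {"grip": -1, "tx": -2.5, "ty": 140, "tz": -75, "spin": 0},
    {"grip": -1, "tx": -2.5, "ty": 154, "tz": -105, "spin": 0},
    {"grip": -1, "tx": -2.5, "ty": 154, "tz": -130, "spin": 0},
    {"grip": -1, "tx": -2.5, "ty": 154, "tz": -147, "spin": 0},
    {"grip": -1, "tx": -2.5, "ty": 154, "tz": -152, "spin": 0},
    {"grip": -1, "tx": -2.5, "ty": 154, "tz": -152, "spin": 0},
    {"grip": -1, "tx": -2.5, "ty": 154, "tz": -152, "spin": 0},
    {"grip": -1, "tx": -2.5, "ty": 154, "tz": -152, "spin": 0},
  ],
)

```text
time: 11.13
tcp_pos: [0.5142, 0.1779, 0.0571]
tcp_rot: [0.982, 0.19, 0.001, 0.0]
wrist_force: [-0.4, -0.4, -1.5]
gripper_width: 0.493
grip_force: 30.0
```

Call:
servo_tool(
  series=[
    {"grip": -1, "tx": -0.5, "ty": 0, "tz": -7, "spin": 0},
    {"grip": -1, "tx": -0.5, "ty": 0, "tz": -13, "spin": 0},
    {"grip": -1, "tx": -0.5, "ty": 0, "tz": -19, "spin": 0},
    {"grip": -1, "tx": -0.5, "ty": 0, "tz": -23, "spin": 0},
    {"grip": -1, "tx": -0.5, "ty": 0, "tz": -26, "spin": 0},
    {"grip": -1, "tx": -0.5, "ty": 0, "tz": -27, "spin": 0},
    {"grip": -1, "tx": -0.5, "ty": 0, "tz": -27, "spin": 0},
  ],
)

```text
time: 11.72
tcp_pos: [0.5128, 0.178, 0.0302]
tcp_rot: [0.982, 0.19, 0.0, 0.0]
wrist_force: [-7.4, -1.9, 17.4]
gripper_width: 0.493
grip_force: 30.0
```

Call:
servo_tool(
  series=[
    {"grip": 0.05, "tx": 0, "ty": 0, "tz": 1, "spin": 0},
    {"grip": 0.2, "tx": 0, "ty": 0, "tz": 1, "spin": 0},
    {"grip": 0.3, "tx": 0, "ty": 0, "tz": 1, "spin": 0},
    {"grip": 0.3, "tx": 0, "ty": 0, "tz": 1, "spin": 0},
    {"grip": 0.3, "tx": 0, "ty": 0, "tz": 15, "spin": 0},
    {"grip": 0.3, "tx": 0, "ty": 0, "tz": 45, "spin": 0},
    {"grip": 0.3, "tx": 0, "ty": 0, "tz": 80, "spin": 0},
    {"grip": 0.3, "tx": 0, "ty": -15, "tz": 115, "spin": 0},
    {"grip": 0.3, "tx": 0, "ty": -45, "tz": 140, "spin": 0},
    {"grip": 0.3, "tx": 0, "ty": -80, "tz": 155, "spin": 0},
    {"grip": 0.3, "tx": 0, "ty": -118, "tz": 165, "spin": 0},
    {"grip": 0.3, "tx": -1, "ty": -157, "tz": 170, "spin": 0},
  ],
)

```text
time: 12.72
tcp_pos: [0.5121, 0.0197, 0.2002]
tcp_rot: [0.982, 0.191, 0.001, 0.0]
wrist_force: [0.5, -0.0, -0.8]
gripper_width: 0.653
grip_force: 0.0
```

Call:
servo_tool(
  series=[
    {"grip": 0.3, "tx": -1, "ty": -38, "tz": 5, "spin": 0},
    {"grip": 0.3, "tx": -2, "ty": -76, "tz": 5, "spin": 0},
    {"grip": 0.3, "tx": -3, "ty": -112, "tz": 5, "spin": 0},
    {"grip": 0.3, "tx": -4, "ty": -142, "tz": 5, "spin": 0},
    {"grip": 0.3, "tx": -5, "ty": -160, "tz": 5, "spin": 0},
    {"grip": 0.3, "tx": -5.5, "ty": -165, "tz": 5, "spin": 0},
    {"grip": 0.3, "tx": -5.5, "ty": -165, "tz": 5, "spin": 0},
    {"grip": 0.3, "tx": -5.5, "ty": -165, "tz": 5, "spin": 0},
  ],
)

```text
time: 13.38
tcp_pos: [0.5064, -0.1431, 0.2035]
tcp_rot: [0.982, 0.19, -0.0, -0.0]
wrist_force: [0.5, 0.4, -0.2]
gripper_width: 0.648
grip_force: 0.0
```

```bash
python3 - <<'E'
from h import *
im,d,c,P=cam('top');X=cloud(d,c,P)
print(tops(X,.068,(.5144,.178),.035))
A=(.507,-.146);B=(.522,-.278)
print(tops(X,.078,B,.045))
print(read_state()['tcp_pos'])
im,d,c,P=cam('wrist');X=cloud(d,c,P)
print(tops(X,.138,A,.035),tops(X,.078,A,.05),tops(X,.078,B,.045))
E
```

```text
(np.int64(321), 513.8, 176.2, 44.4, 0.0682)
None
[ 0.50644594 -0.14275392  0.20366897]
(np.int64(1846), 506.6, -144.4, 35.5, 0.1373) (np.int64(2084), 508.2, -146.0, 64.2, 0.0772) (np.int64(2612), 523.1, -279.6, 54.9, 0.0772)
```

The 44 is seated. Next I'll grip the 35.

Call:
servo_tool(
  series=[
    {"grip": 0.3, "tx": 0, "ty": -1.5, "tz": -30, "spin": 0},
    {"grip": 0.3, "tx": 0, "ty": -1.5, "tz": -60, "spin": 0},
    {"grip": 0.3, "tx": 0, "ty": -1.5, "tz": -88, "spin": 0},
    {"grip": 0.3, "tx": 0, "ty": -1.5, "tz": -101, "spin": 0},
    {"grip": 0.3, "tx": 0, "ty": -1.5, "tz": -105, "spin": 0},
    {"grip": 0.3, "tx": 0, "ty": -1.5, "tz": -105, "spin": 0},
    {"grip": 0.3, "tx": 0, "ty": -1.5, "tz": -105, "spin": 0},
    {"grip": 0, "tx": 0, "ty": -1.5, "tz": -105, "spin": 0},
    {"grip": -0.3, "tx": 0, "ty": -1.5, "tz": -105, "spin": 0},
    {"grip": -1, "tx": 0, "ty": -1.5, "tz": -105, "spin": 0},
    {"grip": -1, "tx": 0, "ty": -1.5, "tz": -105, "spin": 0},
    {"grip": -1, "tx": 0, "ty": -1.5, "tz": -105, "spin": 0},
  ],
  force=30,
)

```text
time: 14.48
tcp_pos: [0.5066, -0.1455, 0.0993]
tcp_rot: [0.982, 0.19, 0.0, 0.0]
wrist_force: [-0.1, 1.4, 4.0]
gripper_width: 0.391
grip_force: 30.0
```

Call:
servo_tool(
  series=[
    {"grip": -1, "tx": 0, "ty": 0, "tz": 0, "spin": 0},
    {"grip": -1, "tx": 0, "ty": 0, "tz": 0, "spin": 0},
  ],
)

```text
time: 14.65
tcp_pos: [0.5066, -0.1455, 0.0993]
tcp_rot: [0.982, 0.19, 0.0, 0.0]
wrist_force: [-0.5, 1.1, 5.6]
gripper_width: 0.388
grip_force: 30.0
```

Call:
servo_tool(
  series=[
    {"grip": -1, "tx": 0, "ty": 0, "tz": 6, "spin": 0},
    {"grip": -1, "tx": 0, "ty": 0, "tz": 22, "spin": 0},
    {"grip": -1, "tx": 0, "ty": 0, "tz": 50, "spin": 0},
    {"grip": -1, "tx": 1, "ty": 15, "tz": 72, "spin": 0},
    {"grip": -1, "tx": 3, "ty": 45, "tz": 80, "spin": 0},
    {"grip": -1, "tx": 6, "ty": 83, "tz": 80, "spin": 0},
    {"grip": -1, "tx": 9, "ty": 121, "tz": 80, "spin": 0},
    {"grip": -1, "tx": 12, "ty": 159, "tz": 75, "spin": 0},
    {"grip": -1, "tx": 15, "ty": 195, "tz": 55, "spin": 0},
    {"grip": -1, "tx": 17, "ty": 220, "tz": 28, "spin": 0},
    {"grip": -1, "tx": 17.5, "ty": 229.5, "tz": 0, "spin": 0},
    {"grip": -1, "tx": 17.5, "ty": 229.5, "tz": -25, "spin": 0},
  ],
)

```text
time: 15.65
tcp_pos: [0.5234, 0.0864, 0.0725]
tcp_rot: [0.981, 0.192, -0.0, -0.0]
wrist_force: [0.0, 0.4, -1.6]
gripper_width: 0.385
grip_force: 30.0
```

Call:
servo_tool(
  series=[
    {"grip": -1, "tx": 0, "ty": 0, "tz": -15, "spin": 0},
    {"grip": -1, "tx": 0, "ty": 0, "tz": -18, "spin": 0},
    {"grip": -1, "tx": 0, "ty": 0, "tz": -18, "spin": 0},
    {"grip": -1, "tx": 0, "ty": 0, "tz": -18, "spin": 0},
    {"grip": -1, "tx": 0, "ty": 0, "tz": -18, "spin": 0},
  ],
)

```text
time: 16.07
tcp_pos: [0.5246, 0.0838, 0.057]
tcp_rot: [0.982, 0.19, 0.001, 0.0]
wrist_force: [0.0, -0.4, -1.5]
gripper_width: 0.39
grip_force: 30.0
```

Call:
servo_tool(
  series=[
    {"grip": -1, "tx": -0.5, "ty": 0, "tz": -7, "spin": 0},
    {"grip": -1, "tx": -0.5, "ty": 0, "tz": -13, "spin": 0},
    {"grip": -1, "tx": -0.5, "ty": 0, "tz": -19, "spin": 0},
    {"grip": -1, "tx": -0.5, "ty": 0, "tz": -23, "spin": 0},
    {"grip": -1, "tx": -0.5, "ty": 0, "tz": -25.5, "spin": 0},
    {"grip": -1, "tx": -0.5, "ty": 0, "tz": -26.5, "spin": 0},
    {"grip": -1, "tx": -0.5, "ty": 0, "tz": -26.5, "spin": 0},
  ],
)

```text
time: 16.65
tcp_pos: [0.5233, 0.084, 0.0312]
tcp_rot: [0.982, 0.19, 0.0, 0.0]
wrist_force: [-8.6, -0.6, 25.4]
gripper_width: 0.391
grip_force: 30.0
```

Call:
servo_tool(
  series=[
    {"grip": -0.15, "tx": 0, "ty": 0, "tz": 1.5, "spin": 0},
    {"grip": 0, "tx": 0, "ty": 0, "tz": 1.5, "spin": 0},
    {"grip": 0.2, "tx": 0, "ty": 0, "tz": 1.5, "spin": 0},
    {"grip": 0.2, "tx": 0, "ty": 0, "tz": 1.5, "spin": 0},
    {"grip": 0.2, "tx": 0, "ty": 0, "tz": 15, "spin": 0},
    {"grip": 0.2, "tx": 0, "ty": 0, "tz": 45, "spin": 0},
    {"grip": 0.3, "tx": 0, "ty": 0, "tz": 80, "spin": 0},
    {"grip": 0.5, "tx": 0, "ty": -15, "tz": 110, "spin": 0},
    {"grip": 0.8, "tx": 0, "ty": -45, "tz": 130, "spin": 0},
    {"grip": 0.8, "tx": 0, "ty": -80, "tz": 135, "spin": 0},
    {"grip": 0.8, "tx": 0, "ty": -118, "tz": 135, "spin": 0},
    {"grip": 0.8, "tx": 0, "ty": -157, "tz": 135, "spin": 0},
  ],
)

```text
time: 17.65
tcp_pos: [0.5234, -0.0743, 0.1646]
tcp_rot: [0.982, 0.191, 0.0, 0.0]
wrist_force: [1.2, -0.2, -1.2]
gripper_width: 0.897
grip_force: 0.0
```

Call:
servo_tool(
  series=[
    {"grip": 0.8, "tx": 0, "ty": -38, "tz": 0, "spin": 0},
    {"grip": 0.8, "tx": 0, "ty": -76, "tz": 0, "spin": 0},
    {"grip": 0.8, "tx": 0, "ty": -114, "tz": 0, "spin": 0},
    {"grip": 0.8, "tx": 0, "ty": -152, "tz": 0, "spin": 0},
    {"grip": 0.8, "tx": 0, "ty": -184, "tz": 0, "spin": 0},
    {"grip": 0.8, "tx": 0, "ty": -202, "tz": 0, "spin": 0},
    {"grip": 0.8, "tx": 0, "ty": -206, "tz": 0, "spin": 0},
    {"grip": 0.8, "tx": 0, "ty": -206, "tz": 0, "spin": 0},
    {"grip": 0.8, "tx": 0, "ty": -206, "tz": 0, "spin": 0},
  ],
)

```text
time: 18.4
tcp_pos: [0.5235, -0.2776, 0.164]
tcp_rot: [0.982, 0.191, -0.0, -0.001]
wrist_force: [-0.7, -0.0, -0.1]
gripper_width: 0.899
grip_force: 0.0
```

```bash
python3 - <<'E'
from h import *
im,d,c,P=cam('top');X=cloud(d,c,P)
print(tops(X,.068,(.524,.084),.03))
A=(.507,-.146);B=(.522,-.278)
print(read_state()['tcp_pos'])
im,d,c,P=cam('wrist');X=cloud(d,c,P)
print(tops(X,.078,A,.05),tops(X,.078,B,.045))
E
```

```text
(np.int64(199), 523.3, 83.0, 35.5, 0.0682)
[ 0.52357751 -0.27723768  0.16422614]
(np.int64(6067), 508.7, -146.3, 64.7, 0.0773) (np.int64(3697), 522.8, -279.8, 54.2, 0.0773)
```

The 35 is seated. Next I'll grip the 54.

Call:
servo_tool(
  series=[
    {"grip": 0.8, "tx": -0.5, "ty": -2, "tz": -30, "spin": 0},
    {"grip": 0.8, "tx": -0.5, "ty": -2, "tz": -60, "spin": 0},
    {"grip": 0.8, "tx": -0.5, "ty": -2, "tz": -90, "spin": 0},
    {"grip": 0.8, "tx": -0.5, "ty": -2, "tz": -112, "spin": 0},
    {"grip": 0.8, "tx": -0.5, "ty": -2, "tz": -123, "spin": 0},
    {"grip": 0.8, "tx": -0.5, "ty": -2, "tz": -126, "spin": 0},
    {"grip": 0.8, "tx": -0.5, "ty": -2, "tz": -126, "spin": 0},
    {"grip": 0.5, "tx": -0.5, "ty": -2, "tz": -126, "spin": 0},
    {"grip": 0.2, "tx": -0.5, "ty": -2, "tz": -126, "spin": 0},
    {"grip": -1, "tx": -0.5, "ty": -2, "tz": -126, "spin": 0},
    {"grip": -1, "tx": -0.5, "ty": -2, "tz": -126, "spin": 0},
    {"grip": -1, "tx": -0.5, "ty": -2, "tz": -126, "spin": 0},
  ],
  force=35,
)

```text
time: 19.5
tcp_pos: [0.5231, -0.281, 0.0391]
tcp_rot: [0.982, 0.19, 0.0, 0.0]
wrist_force: [-0.7, 1.9, 5.9]
gripper_width: 0.602
grip_force: 35.0
```

Call:
servo_tool(
  series=[
    {"grip": -1, "tx": 0, "ty": 0, "tz": 0, "spin": 0},
    {"grip": -1, "tx": 0, "ty": 0, "tz": 0, "spin": 0},
  ],
)

```text
time: 19.67
tcp_pos: [0.5231, -0.281, 0.0391]
tcp_rot: [0.982, 0.19, 0.0, 0.0]
wrist_force: [-0.5, 2.0, 7.1]
gripper_width: 0.601
grip_force: 35.0
```

Call:
servo_tool(
  series=[
    {"grip": -1, "tx": 0, "ty": 0, "tz": 6, "spin": 0},
    {"grip": -1, "tx": 0, "ty": 0, "tz": 22, "spin": 0},
    {"grip": -1, "tx": 0, "ty": 0, "tz": 52, "spin": 0},
    {"grip": -1, "tx": 1, "ty": 10, "tz": 84, "spin": 0},
    {"grip": -1, "tx": 5, "ty": 38, "tz": 104, "spin": 0},
    {"grip": -1, "tx": 11, "ty": 74, "tz": 110, "spin": 0},
    {"grip": -1, "tx": 18, "ty": 111, "tz": 110, "spin": 0},
    {"grip": -1, "tx": 25, "ty": 148, "tz": 110, "spin": 0},
    {"grip": -1, "tx": 32, "ty": 185, "tz": 110, "spin": 0},
    {"grip": -1, "tx": 39, "ty": 222, "tz": 110, "spin": 0},
    {"grip": -1, "tx": 46, "ty": 259, "tz": 110, "spin": 0},
    {"grip": -1, "tx": 53, "ty": 296, "tz": 110, "spin": 0},
  ],
)

```text
time: 20.67
tcp_pos: [0.5758, 0.0168, 0.1484]
tcp_rot: [0.982, 0.19, -0.0, 0.0]
wrist_force: [0.1, 0.3, -2.1]
gripper_width: 0.605
grip_force: 35.0
```

Call:
servo_tool(
  series=[
    {"grip": -1, "tx": 7, "ty": 37, "tz": 0, "spin": 0},
    {"grip": -1, "tx": 14, "ty": 74, "tz": 0, "spin": 0},
    {"grip": -1, "tx": 21, "ty": 111, "tz": -5, "spin": 0},
    {"grip": -1, "tx": 27, "ty": 143, "tz": -15, "spin": 0},
    {"grip": -1, "tx": 31, "ty": 165, "tz": -35, "spin": 0},
    {"grip": -1, "tx": 32, "ty": 173, "tz": -60, "spin": 0},
    {"grip": -1, "tx": 32, "ty": 173, "tz": -80, "spin": 0},
    {"grip": -1, "tx": 32, "ty": 173, "tz": -92, "spin": 0},
    {"grip": -1, "tx": 32, "ty": 173, "tz": -93, "spin": 0},
    {"grip": -1, "tx": 32, "ty": 173, "tz": -93, "spin": 0},
    {"grip": -1, "tx": 32, "ty": 173, "tz": -93, "spin": 0},
  ],
)

```text
time: 21.58
tcp_pos: [0.6085, 0.1879, 0.0563]
tcp_rot: [0.982, 0.19, 0.001, 0.0]
wrist_force: [-0.4, 0.1, -1.5]
gripper_width: 0.605
grip_force: 35.0
```

Call:
servo_tool(
  series=[
    {"grip": -1, "tx": -0.3, "ty": 0, "tz": -7, "spin": 0},
    {"grip": -1, "tx": -0.3, "ty": 0, "tz": -13, "spin": 0},
    {"grip": -1, "tx": -0.3, "ty": 0, "tz": -19, "spin": 0},
    {"grip": -1, "tx": -0.3, "ty": 0, "tz": -23, "spin": 0},
    {"grip": -1, "tx": -0.3, "ty": 0, "tz": -25.5, "spin": 0},
    {"grip": -1, "tx": -0.3, "ty": 0, "tz": -26, "spin": 0},
    {"grip": -1, "tx": -0.3, "ty": 0, "tz": -26, "spin": 0},
  ],
)

```text
time: 22.17
tcp_pos: [0.6074, 0.188, 0.0309]
tcp_rot: [0.982, 0.19, 0.0, 0.0]
wrist_force: [-7.4, -1.8, 13.7]
gripper_width: 0.6
grip_force: 35.0
```

Call:
servo_tool(
  series=[
    {"grip": 0.3, "tx": 0, "ty": 0, "tz": 1, "spin": 0},
    {"grip": 0.45, "tx": 0, "ty": 0, "tz": 1, "spin": 0},
    {"grip": 0.55, "tx": 0, "ty": 0, "tz": 1, "spin": 0},
    {"grip": 0.55, "tx": 0, "ty": 0, "tz": 1, "spin": 0},
    {"grip": 0.55, "tx": 0, "ty": 0, "tz": 15, "spin": 0},
    {"grip": 0.55, "tx": 0, "ty": 0, "tz": 45, "spin": 0},
    {"grip": 0.6, "tx": 0, "ty": 0, "tz": 80, "spin": 0},
    {"grip": 0.8, "tx": -4, "ty": -15, "tz": 110, "spin": 0},
    {"grip": 1, "tx": -13, "ty": -45, "tz": 130, "spin": 0},
    {"grip": 1, "tx": -23, "ty": -80, "tz": 135, "spin": 0},
    {"grip": 1, "tx": -34, "ty": -116, "tz": 135, "spin": 0},
    {"grip": 1, "tx": -45, "ty": -153, "tz": 135, "spin": 0},
  ],
)

```text
time: 23.17
tcp_pos: [0.5621, 0.0339, 0.1647]
tcp_rot: [0.982, 0.191, 0.001, 0.0]
wrist_force: [-0.2, 0.5, 0.5]
gripper_width: 0.998
grip_force: 0.0
```

Call:
servo_tool(
  series=[
    {"grip": 1, "tx": -11, "ty": -36, "tz": 0, "spin": 0},
    {"grip": 1, "tx": -22, "ty": -72, "tz": 0, "spin": 0},
    {"grip": 1, "tx": -33, "ty": -108, "tz": 0, "spin": 0},
    {"grip": 1, "tx": -44, "ty": -144, "tz": 0, "spin": 0},
    {"grip": 1, "tx": -51, "ty": -170, "tz": 0, "spin": 0},
    {"grip": 1, "tx": -54, "ty": -181, "tz": 0, "spin": 0},
    {"grip": 1, "tx": -54, "ty": -181, "tz": 0, "spin": 0},
    {"grip": 1, "tx": -54, "ty": -181, "tz": 0, "spin": 0},
    {"grip": 1, "tx": -54, "ty": -181, "tz": 0, "spin": 0},
  ],
)

```text
time: 23.92
tcp_pos: [0.509, -0.1447, 0.1642]
tcp_rot: [0.982, 0.191, -0.0, -0.0]
wrist_force: [0.2, 0.2, -0.0]
gripper_width: 0.996
grip_force: 0.0
```

```bash
python3 - <<'E'
from h import *
im,d,c,P=cam('top');X=cloud(d,c,P)
print(tops(X,.068,(.608,.188),.04))
A=(.507,-.146)
print(read_state()['tcp_pos'])
im,d,c,P=cam('wrist');X=cloud(d,c,P)
print(tops(X,.078,A,.05))
E
```

```text
(np.int64(463), 607.4, 186.2, 54.2, 0.0683)
[ 0.50898984 -0.14452265  0.16416519]
(np.int64(5203), 508.1, -146.0, 64.6, 0.0772)
```

The 54 is seated. Last one: I'll grip the 64.

Call:
servo_tool(
  series=[
    {"grip": 1, "tx": -0.5, "ty": -1, "tz": -30, "spin": 0},
    {"grip": 1, "tx": -0.5, "ty": -1, "tz": -60, "spin": 0},
    {"grip": 1, "tx": -0.5, "ty": -1, "tz": -90, "spin": 0},
    {"grip": 1, "tx": -0.5, "ty": -1, "tz": -112, "spin": 0},
    {"grip": 1, "tx": -0.5, "ty": -1, "tz": -123, "spin": 0},
    {"grip": 1, "tx": -0.5, "ty": -1, "tz": -126, "spin": 0},
    {"grip": 1, "tx": -0.5, "ty": -1, "tz": -126, "spin": 0},
    {"grip": 0.7, "tx": -0.5, "ty": -1, "tz": -126, "spin": 0},
    {"grip": 0.4, "tx": -0.5, "ty": -1, "tz": -126, "spin": 0},
    {"grip": -1, "tx": -0.5, "ty": -1, "tz": -126, "spin": 0},
    {"grip": -1, "tx": -0.5, "ty": -1, "tz": -126, "spin": 0},
    {"grip": -1, "tx": -0.5, "ty": -1, "tz": -126, "spin": 0},
  ],
  force=40,
)

```text
time: 25.02
tcp_pos: [0.5084, -0.147, 0.039]
tcp_rot: [0.982, 0.19, 0.0, 0.0]
wrist_force: [-0.2, 1.1, 5.4]
gripper_width: 0.719
grip_force: 40.0
```

Call:
servo_tool(
  series=[
    {"grip": -1, "tx": 0, "ty": 0, "tz": 0, "spin": 0},
    {"grip": -1, "tx": 0, "ty": 0, "tz": 0, "spin": 0},
  ],
)

```text
time: 25.18
tcp_pos: [0.5084, -0.147, 0.039]
tcp_rot: [0.982, 0.19, 0.0, 0.0]
wrist_force: [-0.9, 1.3, 6.1]
gripper_width: 0.718
grip_force: 40.0
```

Call:
servo_tool(
  series=[
    {"grip": -1, "tx": 0, "ty": 0, "tz": 6, "spin": 0},
    {"grip": -1, "tx": 0, "ty": 0, "tz": 22, "spin": 0},
    {"grip": -1, "tx": 0, "ty": 0, "tz": 52, "spin": 0},
    {"grip": -1, "tx": 0, "ty": 10, "tz": 84, "spin": 0},
    {"grip": -1, "tx": 0, "ty": 38, "tz": 104, "spin": 0},
    {"grip": -1, "tx": -1, "ty": 74, "tz": 110, "spin": 0},
    {"grip": -1, "tx": -1, "ty": 111, "tz": 110, "spin": 0},
    {"grip": -1, "tx": -2, "ty": 148, "tz": 110, "spin": 0},
    {"grip": -1, "tx": -2, "ty": 185, "tz": 110, "spin": 0},
    {"grip": -1, "tx": -3, "ty": 222, "tz": 110, "spin": 0},
    {"grip": -1, "tx": -3, "ty": 259, "tz": 110, "spin": 0},
    {"grip": -1, "tx": -4, "ty": 296, "tz": 110, "spin": 0},
  ],
)

```text
time: 26.18
tcp_pos: [0.5037, 0.1507, 0.1485]
tcp_rot: [0.982, 0.19, 0.0, 0.0]
wrist_force: [0.4, -0.5, -1.3]
gripper_width: 0.718
grip_force: 40.0
```

Call:
servo_tool(
  series=[
    {"grip": -1, "tx": 0, "ty": 37, "tz": 0, "spin": 0},
    {"grip": -1, "tx": 0, "ty": 74, "tz": -3, "spin": 0},
    {"grip": -1, "tx": 0, "ty": 104, "tz": -15, "spin": 0},
    {"grip": -1, "tx": 0, "ty": 120, "tz": -35, "spin": 0},
    {"grip": -1, "tx": 0, "ty": 123, "tz": -60, "spin": 0},
    {"grip": -1, "tx": 0, "ty": 123, "tz": -80, "spin": 0},
    {"grip": -1, "tx": 0, "ty": 123, "tz": -92, "spin": 0},
    {"grip": -1, "tx": 0, "ty": 123, "tz": -93, "spin": 0},
    {"grip": -1, "tx": 0, "ty": 123, "tz": -93, "spin": 0},
    {"grip": -1, "tx": 0, "ty": 123, "tz": -93, "spin": 0},
  ],
)

```text
time: 27.02
tcp_pos: [0.5046, 0.272, 0.0562]
tcp_rot: [0.982, 0.19, 0.001, -0.0]
wrist_force: [0.4, -0.3, -0.9]
gripper_width: 0.719
grip_force: 40.0
```

Call:
servo_tool(
  series=[
    {"grip": -1, "tx": 0.3, "ty": 0, "tz": -7, "spin": 0},
    {"grip": -1, "tx": 0.3, "ty": 0, "tz": -13, "spin": 0},
    {"grip": -1, "tx": 0.3, "ty": 0, "tz": -19, "spin": 0},
    {"grip": -1, "tx": 0.3, "ty": 0, "tz": -23, "spin": 0},
    {"grip": -1, "tx": 0.3, "ty": 0, "tz": -25.5, "spin": 0},
    {"grip": -1, "tx": 0.3, "ty": 0, "tz": -26, "spin": 0},
    {"grip": -1, "tx": 0.3, "ty": 0, "tz": -26, "spin": 0},
  ],
)

```text
time: 27.6
tcp_pos: [0.5042, 0.272, 0.0308]
tcp_rot: [0.982, 0.19, 0.0, 0.0]
wrist_force: [-7.0, -4.4, 17.4]
gripper_width: 0.721
grip_force: 40.0
```

Call:
servo_tool(
  series=[
    {"grip": 0.55, "tx": 0, "ty": 0, "tz": 1, "spin": 0},
    {"grip": 0.7, "tx": 0, "ty": 0, "tz": 1, "spin": 0},
    {"grip": 0.85, "tx": 0, "ty": 0, "tz": 1, "spin": 0},
    {"grip": 0.85, "tx": 0, "ty": 0, "tz": 1, "spin": 0},
    {"grip": 0.85, "tx": 0, "ty": 0, "tz": 15, "spin": 0},
    {"grip": 0.85, "tx": 0, "ty": 0, "tz": 45, "spin": 0},
    {"grip": 0.85, "tx": 0, "ty": 0, "tz": 80, "spin": 0},
    {"grip": 0.85, "tx": 0, "ty": -15, "tz": 110, "spin": 0},
    {"grip": 0.85, "tx": 0, "ty": -45, "tz": 135, "spin": 0},
    {"grip": 0.85, "tx": 0, "ty": -80, "tz": 155, "spin": 0},
    {"grip": 0.85, "tx": 0, "ty": -116, "tz": 165, "spin": 0},
    {"grip": 0.85, "tx": -20, "ty": -150, "tz": 170, "spin": 0},
  ],
)

```text
time: 28.6
tcp_pos: [0.4866, 0.1202, 0.2006]
tcp_rot: [0.982, 0.19, 0.002, 0.001]
wrist_force: [0.1, -0.9, -0.1]
gripper_width: 0.926
grip_force: 0.0
```

Call:
servo_tool(
  series=[
    {"grip": 0.85, "tx": -10, "ty": -36, "tz": 0, "spin": 0},
    {"grip": 0.85, "tx": -20, "ty": -72, "tz": 0, "spin": 0},
    {"grip": 0.85, "tx": -30, "ty": -108, "tz": 0, "spin": 0},
    {"grip": 0.85, "tx": -40, "ty": -144, "tz": 0, "spin": 0},
    {"grip": 0.85, "tx": -50, "ty": -180, "tz": 0, "spin": 0},
    {"grip": 0.85, "tx": -60, "ty": -216, "tz": 0, "spin": 0},
    {"grip": 0.85, "tx": -65, "ty": -230, "tz": 0, "spin": 0},
    {"grip": 0.85, "tx": -65, "ty": -230, "tz": 0, "spin": 0},
    {"grip": 0.85, "tx": -65, "ty": -230, "tz": 0, "spin": 0},
    {"grip": 0.85, "tx": -65, "ty": -230, "tz": 0, "spin": 0},
  ],
)

```text
time: 29.43
tcp_pos: [0.4196, -0.1073, 0.1992]
tcp_rot: [0.982, 0.19, -0.0, -0.0]
wrist_force: [0.8, -0.3, -1.1]
gripper_width: 0.924
grip_force: 0.0
```

```bash
python3 - <<'E'
from h import *
im,d,c,P=cam('top');X=cloud(d,c,P);cv2.imwrite('pics/end.png',im[120:270,100:450])
print(read_state()['tcp_pos'],read_state()['dq'].round(3))
for n,(x,y) in dict(h64=(504.3,271.8),h44=(514.4,178.1),h35=(524.4,84.1),h25=(598.2,282),h54=(608.2,188.4)).items():
    print(n,tops(X,.068,(x/1e3,y/1e3),.042))
E
```

```text
[ 0.41964631 -0.10701935  0.19916834] [ 0.008 -0.001 -0.002  0.001 -0.001 -0.004]
h64 (np.int64(674), 504.7, 270.3, 64.6, 0.0681)
h44 (np.int64(317), 513.6, 177.0, 45.0, 0.0681)
h35 (np.int64(197), 523.5, 82.7, 34.9, 0.0684)
h25 (np.int64(103), 596.5, 281.1, 25.0, 0.0679)
h54 (np.int64(461), 608.1, 186.6, 54.8, 0.0684)
```

View pics/end.png

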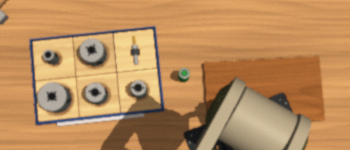

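The final picture shows all five saws standing in their own recesses. The tops are at z = 0.068, each within about 2 mm of its holder's centre, and the arm is clear.

```bash
python3 -c "
from cell import finish_job;print(finish_job())"
```

```text
the job is handed in; nothing more can be done
None
```

The job is handed in: all five saws stand teeth down in their own holders, tops at the seated height and each within about 2 mm of its holder's centre, after about 30 s of the 134 s allowed; the hand-in returned no verdict.

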